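# Wind the beam shutter and hold its flap at dead centre

### The job

Get the spring-driven beam shutter ready for its dead-centre check: first wind the brass key on the blue drive housing clockwise as far as it goes, letting go and taking a new grip as needed, and leave it wound. Then take the mirror flap by its orange handle bar, swing it up off its rest to the upright balance point without letting it go over to the other side, and hold it still there between the fingers; finish while holding it, do not let go. Leave the beaker, the bottle, the vial rack and the dish where they stand.

Things in the scene. Friction and masses are not known exactly. Their poses are not given: they have to be found in the camera images.
- shutter_unit: beam shutter, fixed: aluminium base plate, x -65 to 65, y -185 to 75 mm, 10 mm thick, with the flap's hinge and, centred at y = -140 mm, a blue drive housing 64 x 64 mm, top 85 mm above the worktop, key on it. Origin: on the worktop under the middle of the hinge; x roughly away from the robot, y along the hinge, z up. Two thin rubber-tipped posts, 115 mm high, at x = +-52, y = 28 mm
- wind_key (a joint): turn of the brass key about the vertical, rad: 0 run down, grows clockwise seen from above, 2.6 at its stop (fully wound). Starts at 0 to 0.4. Turning takes 0.04 to 0.07 N m (brake and spring); the brake keeps the key where it is left, but it can be pushed back
- key_grip (a point): point on the key's axis, 116 mm above the worktop, in the middle of its flat upright blade (36 mm long, 7 thick, 26 high, lower edge 17 mm above the housing top). Its x axis lies along the blade and turns with the key; at joint value 0 it is parallel to the unit's x axis. Pinch the blade from above across its 7 mm
- beam_flap (a joint): lean of the flap about its hinge, rad: 0 = exactly upright, the balance point; +0.7 = at rest leaning to the unit's -x side (towards the robot), where it starts; -0.7 = fallen over to the far side. The hinge is almost frictionless and the flap (0.14 to 0.28 kg) falls to either side unless held
- flap_hinge (a point): middle of the flap's hinge line, 60 mm above the worktop; the hinge line is parallel to the unit's y axis
- flap_handle (a point): middle of the orange round handle bar, 12 mm in diameter, 74 mm long, parallel to the hinge and 115 mm from it; 61 mm of it is free between two thin side arms, with an open gap of 37 mm from bar to mirror plate (78 mm wide, 4 mm thick). The bar can turn between closed fingers. Site axes: y along the bar, z from hinge to bar
- amber_bottle_small: bystander: amber glass bottle with black cap, 38 mm across, 72 mm high, origin under its centre
- beaker_small: bystander: small glass beaker, 45 mm across, 58 mm high, origin under its centre
- vial_rack: bystander: empty blue vial rack, 37 x 115 x 26 mm, origin under its centre
- petri_dish: bystander: closed round petri dish, 61 mm across, 14 mm high, origin under its centre

How it is judged:
By the outcome, as a careful person would: the job done as asked, in the order asked, and still so for the second after the job is handed in, while the arm keeps its last pose, push and grip.
It also fails if it takes over 51 s, if anything falls off the work surface, if the arm or the gripper's body presses on something with over 40 N, if the wrist force passes 120 N, or if a joint passes its speed limit or range.

### The arm

A 6-joint arm with a two-finger parallel gripper is mounted at the origin on a cart in front of the work surface, level with it; the furniture and walls round the work are solid. World frame = base frame: x ahead of the robot, y to its left, z up, the work surface at z = 0. Lengths are in mm, angles in degrees, forces in N, time in s.
With the tool pointing down it reaches from about 300 to 850 mm from the base axis. Payload 4.2 kg.
Tool frame: the origin (TCP) lies at the very end of the fingers, on their centre line; the grasp point (between the pads) lies 19 mm behind it; z points along the fingers, y is the line along which they close (so a half turn about z gives the same grasp; the last joint's range is limited). The gripper opens to 91 mm and grips with 3 to 60 N. Pads are 32 mm wide; open, the fingers measure 118 mm over their backs; the gripper's body (76 mm by 178 mm) begins 60 mm behind the grasp point.
Start: joints at [66.463, 18.312, 89.639, -0, 72.044, -1.146], TCP at [219.037, 531.663, 213.976] pointing down, gripper open.
Joint ranges: [-177.97, 177.97], [-48.28, 115.42], [12.27, 149.76], [-77.06, 257.06], [2.81, 150.46], [-146.56, 146.56]. Speed limits (degrees/s): [147.25, 147.25, 180, 180, 180, 180].

### API

Orientations are given as [roll, pitch, yaw] about the fixed x, y, z axes, in that order (R = Rz(yaw) Ry(pitch) Rx(roll)).
In Python, from workcell import env, eyes gives the robot as it stands.
- The arm moves only by the tool send_rows, never from a script. Its argument "targets" is text: rows parted by semicolons, each of 7 numbers parted by spaces: the shift along the tool's x, y, z in m, then the turn, a rotation vector about the tool's x, y, z in degrees, then the opening in per cent of the stroke, from 0 (shut) to 100 (fully open). A call has 1 to 12 rows; each row is the pose to reach, as a shift and turn from the pose commanded when the call began, along the tool's axes at that moment; what a row does not reach only later rows make up. A row lasts 1/12 s, in which the tool goes at most 41.7 mm and 7.16 degrees, less where a joint would pass 70% of its speed; a pose out of reach is approached as far as the arm can. A call with a gripper value outside its range is refused whole. The fingers move at their own pace and stop on an object; "grip_force" is the grip in N (left out, the last holds). Time passes only in rows, so rows that repeat a pose let the fingers close. It gives the time, the measured TCP pose, the force, the opening and the grip force at its end, in the units of the state.
- env.state(): the state, without advancing time (a new reading comes with each control period).
- eyes.grab_frame(name): name is "scene" or "top" or "wrist"; returns a dict with "image" (420x560x3 uint8, blue, green, red), "fovy" (degrees; the focal length in pixels is half the picture's height over the tangent of half this angle, whatever the lens; pixels are square), "cx", "cy" (the principal point, pixels), "D" ([k1, k2, p1, p2, k3] as OpenCV has them; the pictures are not rectified), "eye" and "attitude" of the camera in the world. Camera axes: x right, y up, looking along -z (the intrinsics and any distortion apply to the point x, -y, -z); pixel columns grow to the right and rows downward; lengths in mm; the calibration is good to about 2 mm. A picture is of the moment at which its call begins. There is no depth.
- env.job_done(): hands the job in; it is judged then, once.
The state is a dict: "time_s": time; "qpos": joint angles; "qvel": joint speeds; "effort": joint torques, N m; "ee_pos": TCP position; "ee_rot": TCP orientation; "force": force on the tool from outside, world axes, zero at the start; "torque": the same for the moment, N m; "gripper_width": finger opening in mm; "gripper_force": force on a finger pad.
Only numpy, scipy, OpenCV 4.12 (cv2) and the standard library are available. Lean on these libraries where they do the work, as an engineer would, in place of code of your own. Each camera call takes 0.05 s, during which the arm holds its last target. There are 200 camera calls.

## Working session

There is one attempt and no reset: what is moved stays moved. The work goes in short steps, Python scripts to look and compute and a tool call to move; the robot and the scene stay as the last step left them, time stands still between calls to the robot, and variables do not carry over. Pictures are saved under pics/ and viewed, at most 10 in all, crops included, and the job is handed in when it is done.

Besides the shell and the picture viewer there is one more tool, called after "Request:" as name(argument=value, ...) on one line, values as JSON. send_rows: Moves the arm, as the interface text tells. Its arguments: {"type":"object","properties":{"targets":{"type":"string"},"grip_force":{"type":"number"}},"required":["targets"]}

```bash
mkdir -p pics; ls; python3 - <<'E'
from workcell import env, eyes
import cv2
print(env.state())
for n in("scene","top"):
    f=eyes.grab_frame(n); cv2.imwrite(f"pics/{n}0.png",f["image"]); print({k:v for k,v in f.items() if k!="image"})
E
```

```text
pics
{'time_s': 0.0, 'qpos': array([ 6.64637523e+01,  1.83512836e+01,  8.97050462e+01, -1.01588118e-03,
        7.20420593e+01, -1.14640651e+00]), 'qvel': array([-0.08413633,  0.0692863 ,  0.02140021, -0.01889654, -0.01482354,
        0.00035992]), 'effort': array([ 6.42352443e-04, -4.12470782e+01, -2.31976497e+01,  7.27433665e-02,
        4.58260160e-02, -1.38695286e-04]), 'ee_pos': array([218.83659989, 531.20438946, 213.13306042]), 'ee_rot': array([-1.79901611e+02, -1.00283425e-03,  1.57610472e+02]), 'force': array([ 0.52193877, -0.3272874 ,  0.04159539]), 'torque': array([-0.04782161, -0.00469651, -0.0315706 ]), 'gripper_force': 0.0, 'gripper_width': 91.24879911068359}
{'fovy': 53.48283351582048, 'cx': 274.08752269976753, 'cy': 206.21035031786218, 'D': array([-0.11132934,  0.        ,  0.        ,  0.        ,  0.        ]), 'eye': array([ 242.59552267, -605.50824515,  673.5696322 ]), 'attitude': array([ 54.99424364,   1.15660972, -26.37665387])}
{'fovy': 53.981371089408455, 'cx': 284.0054338606275, 'cy': 207.25553106387676, 'D': array([-0.09460056,  0.        ,  0.        ,  0.        ,  0.        ]), 'eye': array([ 512.92529996,   58.97937296, 1009.04861451]), 'attitude': array([  4.95931912,   0.67143935, -89.24436716])}
```

View pics/scene0.png

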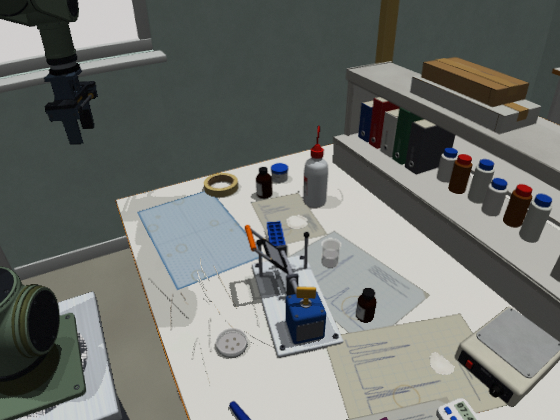

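View pics/top0.png

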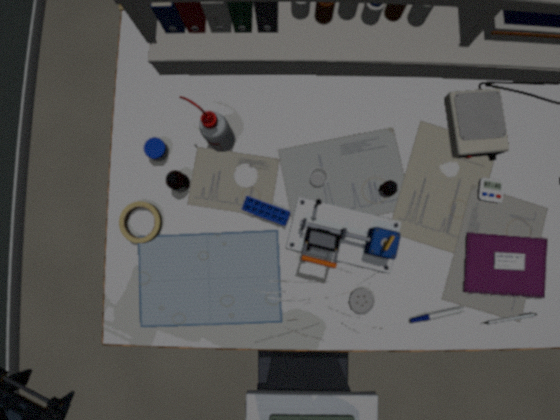

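The scene view shows the shutter at about (290,290), with the key at (305,293) and the orange bar at (250,237). In the top view the unit spans about (290–402, 200–272). I'll enlarge both.

```bash
python3 - <<'E'
import cv2
a=cv2.imread("pics/top0.png")[190:290,280:410]; cv2.imwrite("pics/topc.png",cv2.resize(a,None,fx=6,fy=6,interpolation=cv2.INTER_CUBIC))
a=cv2.imread("pics/scene0.png")[215:355,225:365]; cv2.imwrite("pics/scenec.png",cv2.resize(a,None,fx=4.25,fy=4.25,interpolation=cv2.INTER_CUBIC))
E
```

```text
(no output)
```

View pics/topc.png

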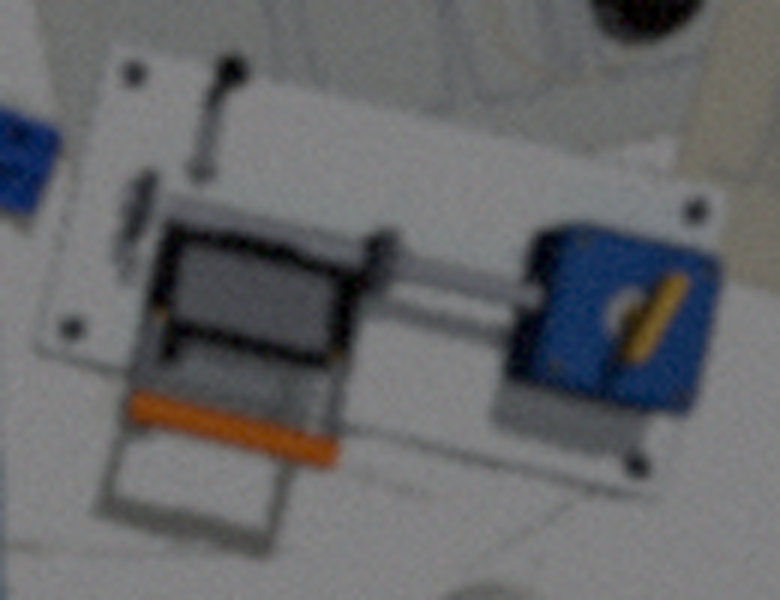

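View pics/scenec.png

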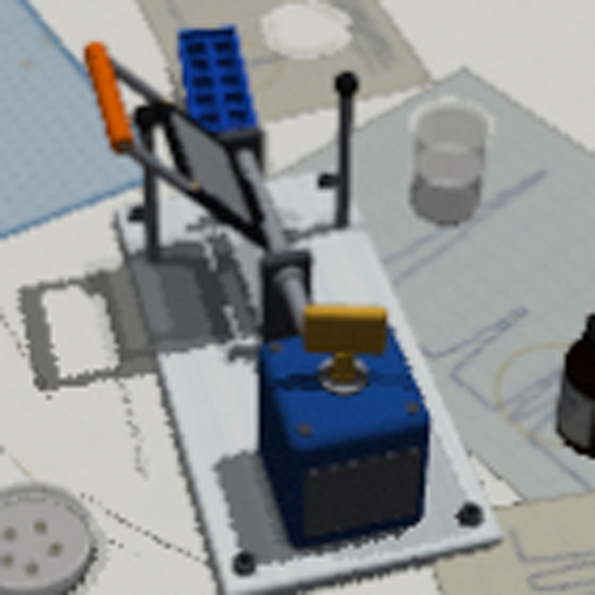

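The top crop shows the plate corners at about (115,45), (725,190), (35,348) and (655,497), the bar from (132,405) to (337,452), and the blade from (682,280) to (635,358). The scene crop shows the blade top edge from (308,308) to (388,312), the post tips at (346,82) and (150,115), and the bar from (97,47) to (122,147). Next I fit the unit pose and the key angle to these.

```bash
cat > h.py <<'E'
import numpy as np, cv2
from scipy.spatial.transform import Rotation as R
from scipy.optimize import least_squares
def proj(f,P):
    A=R.from_euler('xyz',f["attitude"],degrees=True).as_matrix()
    C=(np.atleast_2d(P)-f["eye"])@A*[1,-1,-1]
    fl=210/np.tan(np.radians(f["fovy"]/2)); K=np.array([[fl,0,f["cx"]],[0,fl,f["cy"]],[0,0,1]])
    return cv2.projectPoints(C,np.zeros(3),np.zeros(3),K,f["D"])[0][:,0]
def unit2w(p,P):
    c,s=np.cos(p[2]),np.sin(p[2]); P=np.atleast_2d(P)
    return np.c_[p[0]+c*P[:,0]-s*P[:,1],p[1]+s*P[:,0]+c*P[:,1],P[:,2]]
E
cat > fit.py <<'E'
from h import *
from workcell import env,eyes
ft,fs=eyes.grab_frame("top"),eyes.grab_frame("scene")
g=np.sin(.7)*115; hz=60+np.cos(.7)*115
L=lambda s:17.5*s
t=[((115,45),(65,75,10)),((725,190),(65,-185,10)),((35,348),(-65,75,10)),((655,497),(-65,-185,10)),((232,68),(52,28,115)),((132,405),(-g,37,hz)),((337,452),(-g,-37,hz))]
s=[((500,540),(65,-185,10)),((346,80),(52,28,115)),((150,113),(-52,28,115)),((97,47),(-g,37,hz)),((122,147),(-g,-37,hz))]
bt=[((682,280),1,129),((635,360),-1,129)]
bs=[((308,308),-1,129),((388,312),1,129),((310,350),-1,103),((385,353),1,103)]
def key(b,th): return [(18*s*np.cos(th),-140-18*s*np.sin(th),z) for _,s,z in b]
def res(p):
    r=[]
    for f,l,b,sc,off in((ft,t,bt,6,(280,190)),(fs,s,bs,4.25,(225,215))):
        uv=np.array([q[0] for q in l+b],float); uv=(uv+.5)/sc-.5+off
        P=np.array([q[1] for q in l]+key(b,p[3]))
        r.append(proj(f,unit2w(p,P))-uv)
    return np.vstack(r).ravel()
o=least_squares(res,[500,50,-.2,.3],loss="soft_l1",x_scale=[1,1,.01,.01])
p=o.x; print(p, np.degrees(p[2:])); print(res(p).reshape(-1,2).round(1).tolist())
for n,P in(("key",(0,-140,116)),("bar0",(-g,0,hz)),("barup",(0,0,175)),("hinge",(0,0,60))): print(n,unit2w(p,P).round(1))
E
python3 fit.py
```

```text
[ 5.48249754e+02 -2.03691024e+01 -2.31278926e-01  3.12001706e-01] [-13.25130637  17.87638093]
[[-0.6, -1.6], [1.3, -0.2], [-0.2, -0.2], [1.1, 0.9], [0.5, -0.1], [-0.2, -0.3], [0.2, 0.5], [0.8, -0.8], [0.1, 0.2], [1.2, -0.6], [0.4, -1.4], [-1.0, -1.3], [-0.5, 0.9], [0.3, 0.2], [-1.4, -0.2], [-0.0, -0.3], [-2.0, -0.1], [0.1, 0.0]]
key [[ 516.2 -156.6  116. ]]
bar0 [[476.1  -3.4 148. ]]
barup [[548.2 -20.4 175. ]]
hinge [[548.2 -20.4  60. ]]
```

```bash
cat >> h.py <<'E'
def delta(st,pos,rpy):
    A=R.from_euler('xyz',st["ee_rot"],degrees=True); B=R.from_euler('xyz',rpy,degrees=True)
    return (A.inv().apply(np.array(pos)-st["ee_pos"])/1000).round(4),(A.inv()*B).as_rotvec(degrees=True).round(2)
E
python3 -c "
from h import *;from workcell import env
print(delta(env.state(),[516.2,-156.6,205],[180,0,149]))"
```

```text
(array([-0.5369, -0.5229,  0.009 ]), array([-0.06,  0.  ,  8.61]))
```

Request:
send_rows(targets="-0.02 -0.02 0 0 0 1 70;-0.045 -0.044 0 0 0 2 60;-0.074 -0.072 0.001 0 0 3 50;-0.103 -0.1 0.002 0 0 4 40;-0.132 -0.128 0.003 0 0 5 40;-0.161 -0.156 0.004 0 0 6 40;-0.19 -0.184 0.005 0 0 7 40;-0.219 -0.213 0.006 0 0 8 40;-0.248 -0.241 0.007 0 0 8.6 40;-0.277 -0.27 0.008 0 0 8.6 40;-0.306 -0.298 0.009 0 0 8.6 40;-0.33 -0.321 0.009 0 0 8.6 40", grip_force=20)

```text
time_s: 1.2
ee_pos: [402.2, 106.6, 204.9]
ee_rot: [-180.0, 0.0, 149.0]
force: [0.8, -0.0, 0.4]
gripper_width: 36.3
gripper_force: 0.0
```

```bash
python3 -c "
from h import *;from workcell import env
s=env.state();print(s['time_s'],s['qpos'],delta(s,[516.2,-156.6,205],[180,0,149]))"
```

```text
1.2 [ 1.32885350e+01  4.23950356e+00  1.09340812e+02 -2.73789727e-02
  6.64095631e+01 -4.56600943e+01] (array([-0.2334, -0.1667,  0.    ]), array([-0.01,  0.02, -0.04]))
```

Request:
send_rows(targets="-0.028 -0.02 0 0 0 0 40;-0.056 -0.04 0 0 0 0 40;-0.084 -0.06 0 0 0 0 40;-0.112 -0.08 0 0 0 0 40;-0.14 -0.1 0 0 0 0 40;-0.168 -0.12 0 0 0 0 40;-0.196 -0.14 0 0 0 0 40;-0.217 -0.155 0 0 0 0 40;-0.229 -0.164 0 0 0 0 40;-0.2334 -0.1667 0 0 0 0 40;-0.2334 -0.1667 0 0 0 0 40")

```text
time_s: 2.12
ee_pos: [516.1, -154.2, 204.5]
ee_rot: [180.0, -0.1, 148.9]
force: [1.2, 0.7, -0.0]
gripper_width: 36.7
gripper_force: 0.0
```

```bash
python3 -c "
from h import *;from workcell import env,eyes
f=eyes.grab_frame('wrist');cv2.imwrite('pics/w1.png',f['image']);np.save('w1.npy',f,allow_pickle=True)
s=env.state();print(s['ee_pos'],s['ee_rot'],s['qpos'],f['eye'],f['attitude'],f['fovy'],f['cx'],f['cy'],f['D'])
p=[548.25,-20.37,-.2313]
for th in(.312,): print(proj(f,unit2w(p,[(18*a*np.cos(th)+3.5*b*np.sin(th),-140-18*a*np.sin(th)+3.5*b*np.cos(th),129) for a in(1,-1) for b in (1,-1)])))"
```

```text
[ 515.6789893  -153.21397365  204.62808387] [ 1.79973307e+02 -8.72331330e-02  1.48991794e+02] [-1.78008400e+01  1.53802509e+01  9.52662390e+01  4.90436077e-02
  6.94323441e+01 -7.68098744e+01] [ 459.30593922 -121.61272077  374.81506853] [-13.72684874  -0.14234165  58.96865388] 70.1172471466892 282.65147233030416 207.87803761643235 [-0.02856418  0.          0.          0.          0.        ]
[[285.1352219  235.63879362]
 [277.04621583 235.63209066]
 [285.29363507 194.79403461]
 [276.92703817 194.78422101]]
```

View pics/w1.png

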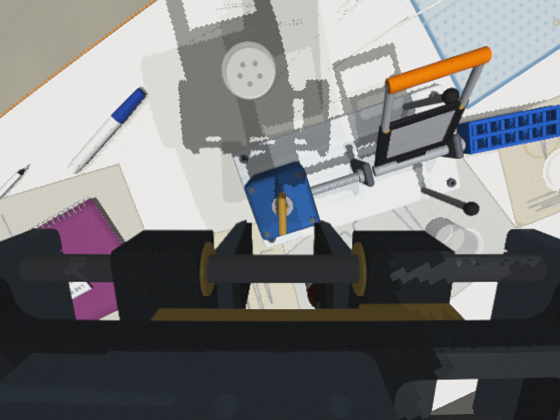

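The wrist view shows the blade at about columns 278–286, rows 196–236, matching the prediction. It also shows the bar from (390,85) to (490,53), and the posts at (471,208) and (450,97). I'll crop it and compare.

```bash
python3 -c "
from h import *
f=np.load('w1.npy',allow_pickle=True).item()
cv2.imwrite('pics/w1c.png',cv2.resize(f['image'][30:250,235:505],None,fx=2.7,fy=2.7,interpolation=cv2.INTER_CUBIC))
p=[548.25,-20.37,-.2313];g=np.sin(.7)*115; hz=60+np.cos(.7)*115;th=.312
P=[(-g,37,hz),(-g,-37,hz),(52,28,115),(-52,28,115),(32,-108,85),(-32,-108,85),(-32,-172,85),(32,-172,85)]
P+=[(18*a*np.cos(th)+3.5*b*np.sin(th),-140-18*a*np.sin(th)+3.5*b*np.cos(th),129) for a in(1,-1) for b in (1,-1)]
print(((proj(f,unit2w(p,P))-[235,30])*2.7).round())"
```

```text
[[681.  60.]
 [409. 148.]
 [648. 484.]
 [593. 172.]
 [232. 523.]
 [183. 360.]
 [ 14. 414.]
 [ 70. 573.]
 [135. 555.]
 [114. 555.]
 [136. 445.]
 [113. 445.]]
```

View pics/w1c.png

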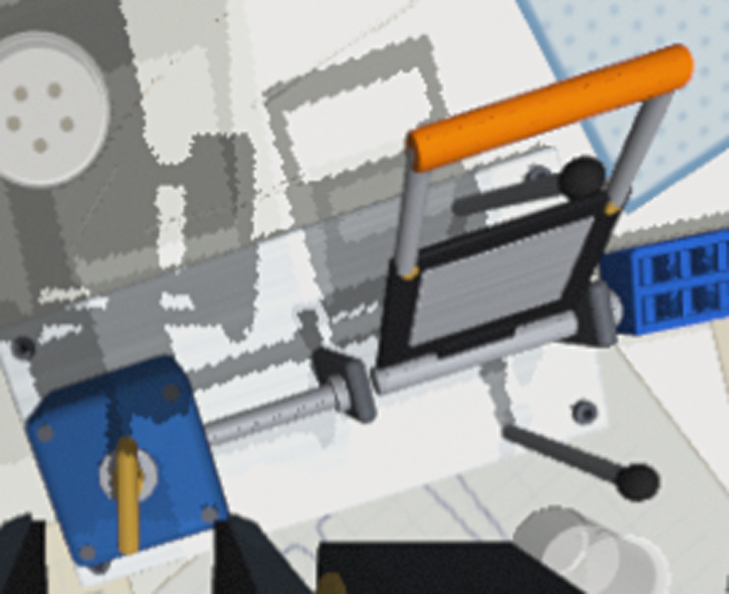

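In the crop the bar is at (417,152)–(688,66) and the blade is at x 117–138, y 440–553. Both are within 2 mm of the fit, so I descend on the key.

Request:
send_rows(targets="-0.0015 -0.0015 0.015 0 0 0 40;-0.0015 -0.0015 0.035 0 0 0 40;-0.0015 -0.0015 0.055 0 0 0 40;-0.0015 -0.0015 0.075 0 0 0 40;-0.0015 -0.0015 0.09 0 0 0 40;-0.0015 -0.0015 0.1 0 0 0 40;-0.0015 -0.0015 0.1055 0 0 0 40;-0.0015 -0.0015 0.1075 0 0 0 40;-0.0015 -0.0015 0.1075 0 0 0 40")

```text
time_s: 2.92
ee_pos: [516.8, -155.4, 97.7]
ee_rot: [180.0, 0.0, 149.1]
force: [0.1, -0.6, 0.3]
gripper_width: 36.6
gripper_force: 0.0
```

Request:
send_rows(targets="0 0 0 0 0 0 20;0 0 0 0 0 0 10;0 0 0 0 0 0 0;0 0 0 0 0 0 0;0 0 0 0 0 0 0;0 0 0 0 0 0 0;0 0 0 0 0 0 0", grip_force=25)

```text
time_s: 3.5
ee_pos: [517.3, -155.6, 97.9]
ee_rot: [179.9, 0.1, 149.0]
force: [1.1, 3.6, 3.4]
gripper_width: 8.1
gripper_force: 25.0
```

```bash
python3 -c "
from workcell import env
s=env.state();print(s)"
```

```text
{'time_s': 3.5, 'qpos': array([-1.80029534e+01,  2.09965735e+01,  1.03905761e+02,  8.33018838e-02,
        5.50287256e+01, -7.70333986e+01]), 'qvel': array([ 0.13066462,  0.04178708, -0.08522609,  0.05779466, -0.04220117,
        0.0008919 ]), 'effort': array([-1.86720829e+00, -3.87164605e+01, -1.85105878e+01, -9.63386334e-01,
        1.87312514e-01, -5.92316050e-03]), 'ee_pos': array([ 517.26625729, -155.58696946,   97.87805743]), 'ee_rot': array([1.79917961e+02, 5.18249922e-02, 1.48982703e+02]), 'force': array([1.13856055, 3.64329585, 3.40448257]), 'torque': array([ 0.56292928, -0.26833025,  0.00939853]), 'gripper_force': 25.000698566436768, 'gripper_width': 8.066200853751617}
```

Gripped (8.1 mm on the 7 mm blade). Now I wind it: clockwise is + about tool z.

Request:
send_rows(targets="0 0 0 0 0 2 0;0 0 0 0 0 6 0;0 0 0 0 0 10 0;0 0 0 0 0 14 0;0 0 0 0 0 18 0;0 0 0 0 0 22 0;0 0 0 0 0 26 0;0 0 0 0 0 30 0;0 0 0 0 0 34 0;0 0 0 0 0 38 0;0 0 0 0 0 42 0;0 0 0 0 0 46 0")

```text
time_s: 4.5
ee_pos: [517.2, -155.6, 97.9]
ee_rot: [179.9, -0.0, 102.8]
force: [1.4, 3.5, 2.7]
gripper_width: 8.3
gripper_force: 25.0
```

Request:
send_rows(targets="0 0 0 0 0 4 0;0 0 0 0 0 8 0;0 0 0 0 0 12 0;0 0 0 0 0 16 0;0 0 0 0 0 20 0;0 0 0 0 0 24 0;0 0 0 0 0 28 0;0 0 0 0 0 32 0;0 0 0 0 0 36 0;0 0 0 0 0 40 0;0 0 0 0 0 44 0;0 0 0 0 0 48 0")

```text
time_s: 5.5
ee_pos: [517.2, -155.7, 97.9]
ee_rot: [180.0, -0.1, 54.8]
force: [0.4, 3.1, 3.3]
gripper_width: 8.1
gripper_force: 25.0
```

Request:
send_rows(targets="0 0 0 0 0 4 0;0 0 0 0 0 8 0;0 0 0 0 0 12 0;0 0 0 0 0 16 0;0 0 0 0 0 20 0;0 0 0 0 0 24 0;0 0 0 0 0 26 0;0 0 0 0 0 28 0;0 0 0 0 0 28 0")

```text
time_s: 6.25
ee_pos: [517.2, -155.6, 97.8]
ee_rot: [180.0, -0.1, 27.0]
force: [1.4, 3.2, 3.7]
gripper_width: 8.0
gripper_force: 25.0
```

```bash
python3 -c "
from workcell import env
s=env.state();print(s['torque'],s['ee_rot'],s['effort'],s['gripper_width'])"
```

```text
[ 0.54862051 -0.12023767 -0.03717186] [ 1.79997738e+02 -8.02305205e-02  2.69640604e+01] [ -2.01596931 -38.46951485 -18.45352471  -0.93793731   0.05175096
   0.25280351] 8.000186346601087
```

Request:
send_rows(targets="0 0 0 0 0 2 0;0 0 0 0 0 4 0;0 0 0 0 0 6 0;0 0 0 0 0 6 0")

```text
time_s: 6.58
ee_pos: [517.2, -155.6, 97.9]
ee_rot: [-180.0, -0.1, 21.0]
force: [1.5, 4.0, 3.7]
gripper_width: 8.1
gripper_force: 25.0
```

```bash
python3 -c "
from workcell import env
s=env.state();print(s['torque'],s['ee_rot'],s['effort'][5],s['gripper_width'])"
```

```text
[ 0.68455963 -0.19280338  0.04459044] [-1.79995196e+02 -8.04802539e-02  2.10122345e+01] 0.25170198641717434 8.14996505561459
```

Request:
send_rows(targets="0 0 0 0 0 1 0;0 0 0 0 0 2 0;0 0 0 0 0 3 0;0 0 0 0 0 4 0;0 0 0 0 0 4 0")

```text
time_s: 7.0
ee_pos: [517.2, -155.7, 97.8]
ee_rot: [-180.0, -0.1, 17.0]
force: [2.8, 4.1, 4.8]
gripper_width: 8.1
gripper_force: 25.0
```

```bash
python3 -c "
from workcell import env
s=env.state();print(s['torque'],s['ee_rot'],s['effort'][5],s['gripper_width'])"
```

```text
[ 0.79384574 -0.28850543 -0.04528787] [-1.79989135e+02 -8.02449760e-02  1.69562598e+01] 0.12818823102861643 8.093611602103328
```

Request:
send_rows(targets="0 0 0 0 0 1 0;0 0 0 0 0 2 0;0 0 0 0 0 3 0;0 0 0 0 0 4 0;0 0 0 0 0 4 0")

```text
time_s: 7.42
ee_pos: [517.1, -155.7, 97.8]
ee_rot: [180.0, -0.1, 13.1]
force: [2.3, 4.2, 5.2]
gripper_width: 9.1
gripper_force: 25.7
```

```bash
python3 -c "
from workcell import env
s=env.state();print(s['torque'],s['ee_rot'],s['effort'][5],s['gripper_width'])"
```

```text
[ 0.9084403  -0.22772847  0.52320994] [ 1.79998516e+02 -6.46693558e-02  1.30640772e+01] 0.6481271982192993 9.144908130037038
```

The torque jumped to 0.52 N m and the grip spread to 9.1 mm at yaw 13°, close to the predicted stop at 17.8°, so the key is at its stop. I let go and rise.

Request:
send_rows(targets="0 0 0 0 0 -1 20;0 0 0 0 0 -1 40;0 0 0 0 0 -1 40;0 0 0 0 0 -1 40;0 0 -0.01 0 0 -1 40;0 0 -0.03 0 0 -1 40;0 0 -0.055 0 0 -1 40;0 0 -0.085 0 0 -1 40;0 0 -0.115 0 0 -1 40;0 0 -0.14 0 0 -1 40;0 0 -0.15 0 0 -1 40;0 0 -0.15 0 0 -1 40")

```text
time_s: 8.42
ee_pos: [517.8, -156.6, 250.4]
ee_rot: [179.8, -0.3, 14.0]
force: [0.5, 0.0, -0.3]
gripper_width: 36.3
gripper_force: 0.0
```

```bash
python3 -c "
from h import *;from workcell import env,eyes
f=eyes.grab_frame('wrist');cv2.imwrite('pics/w2.png',f['image']);np.save('w2.npy',f,allow_pickle=True)
s=env.state();print(s['ee_pos'],s['ee_rot'],s['qpos'],s['force'])
p=[548.25,-20.37,-.2313];g=np.sin(.7)*115; hz=60+np.cos(.7)*115
for th in (2.6,2.5):
  P=[(-g,37,hz),(-g,-37,hz)]
  P+=[(18*a*np.cos(th)+3.5*b*np.sin(th),-140-18*a*np.sin(th)+3.5*b*np.cos(th),129) for a in(1,-1) for b in (1,-1)]
  print(proj(f,unit2w(p,P)).round(1).tolist())"
```

```text
[ 516.75724273 -156.2048242   248.07784387] [ 1.79939503e+02 -7.98005478e-02  1.40003976e+01] [-1.80340099e+01  1.39274160e+01  9.08838144e+01 -9.26834063e-03
  7.50890314e+01  5.79680117e+01] [-0.07638811  0.59627628 -0.41119705]
[[76.7, 194.5], [149.5, 229.2], [285.2, 222.8], [278.3, 223.2], [282.9, 187.7], [275.8, 188.2]]
[[76.7, 194.5], [149.5, 229.2], [286.9, 222.2], [280.1, 223.3], [281.0, 187.6], [274.1, 188.8]]
```

View pics/w2.png

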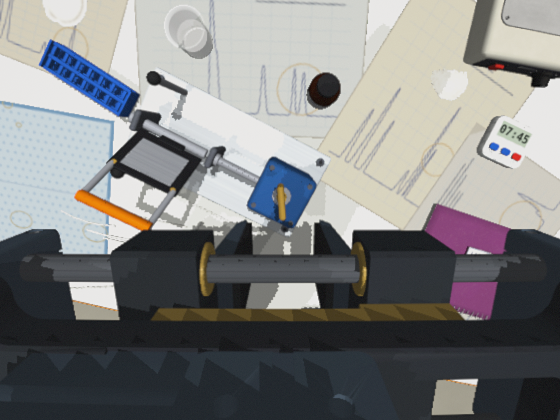

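The blade shows from (281,188) to (283,222), consistent with 2.6 rad, and the flap is still at rest with the bar at (79,196)–(150,227). Next I hover over the bar, with the fingers closing across it.

```bash
python3 -c "
from h import *;from workcell import env
print(delta(env.state(),[477,-3.5,230],[180,0,76.75]))"
```

```text
(array([-0.0017, -0.1578,  0.0179]), array([ 1.000e-01, -4.000e-02, -6.275e+01]))
```

Request:
send_rows(targets="0 -0.008 0 0 0 -5 40;0 -0.022 0.001 0 0 -11 40;0 -0.037 0.003 0 0 -17 40;0 -0.052 0.005 0 0 -23 40;0 -0.068 0.007 0 0 -29 40;0 -0.084 0.009 0 0 -35 40;-0.001 -0.1 0.011 0 0 -41 40;-0.001 -0.116 0.013 0 0 -47 40;-0.0017 -0.132 0.015 0 0 -53 40;-0.0017 -0.147 0.017 0 0 -59 40;-0.0017 -0.1555 0.018 0 0 -62.75 40;-0.0017 -0.1578 0.018 0 0 -62.75 40")

```text
time_s: 9.47
ee_pos: [474.9, -2.2, 227.0]
ee_rot: [-179.7, 0.0, 76.9]
force: [-1.2, 0.6, 0.7]
gripper_width: 36.5
gripper_force: 0.0
```

Request:
send_rows(targets="0 0 0 0 0 0 40;0 0 0 0 0 0 40;0 0 0 0 0 0 40")

```text
time_s: 9.72
ee_pos: [476.7, -3.8, 228.9]
ee_rot: [-180.0, 0.0, 76.7]
force: [0.0, -0.4, 0.4]
gripper_width: 36.6
gripper_force: 0.0
```

```bash
cat > bar.py <<'E'
from h import *
from workcell import env,eyes
def ray(f,uv):
    fl=210/np.tan(np.radians(f["fovy"]/2)); K=np.array([[fl,0,f["cx"]],[0,fl,f["cy"]],[0,0,1]])
    n=cv2.undistortPoints(np.array(uv,float).reshape(-1,1,2),K,f["D"])[:,0]
    A=R.from_euler('xyz',f["attitude"],degrees=True).as_matrix()
    return np.c_[n[:,0],-n[:,1],-np.ones(len(n))]@A.T
def orange(f):
    h=cv2.cvtColor(f["image"],cv2.COLOR_BGR2HSV); m=cv2.inRange(h,(4,170,60),(15,255,255))
    n,l,s,c=cv2.connectedComponentsWithStats(m); i=1+s[1:,4].argmax()
    r=cv2.minAreaRect(np.argwhere(l==i)[:,::-1].astype(np.float32)); return r,s[i]
if __name__=="__main__":
    import sys
    for n in ("wrist","top","scene"):
        f=eyes.grab_frame(n); r,s=orange(f); b=cv2.boxPoints(r)
        e=np.linalg.norm(b[0]-b[1])<np.linalg.norm(b[1]-b[2])
        ends=[(b[0]+b[1])/2,(b[2]+b[3])/2] if e else [(b[1]+b[2])/2,(b[3]+b[0])/2]
        d=ray(f,ends+[r[0]]); z=float(sys.argv[1]); P=f["eye"]+d*((z-f["eye"][2])/d[:,2])[:,None]
        v=P[1]-P[0]; print(n,np.round(r[0],1),s,P.round(1).tolist(),np.linalg.norm(v),np.degrees(np.arctan(v[1]/v[0])))
        cv2.imwrite(f"pics/{n}_{z}.png",f["image"])
    s=env.state(); print(s['time_s'],s['ee_pos'],s['ee_rot'],s['force'])
E
python3 bar.py 148
```

```text
wrist [282.5 211. ] [277 170  12  83 926] [[485.7, 31.7, 148.0], [468.8, -39.7, 148.0], [477.6, -2.8, 148.0]] 73.33623790263901 76.69403095802032
top [519.  33.] [516  33   7   1   7] [[994.4, -469.3, 148.0], [993.4, -454.6, 148.0], [993.9, -461.9, 148.0]] 14.793705655660215 -86.26056294609617
scene [250.1 236.7] [245 225  11  25 113] [[486.5, 38.2, 148.0], [468.3, -37.1, 148.0], [477.1, -0.8, 148.0]] 77.41354065649085 76.40570018872602
9.8667 [476.88994315  -3.79256886 229.31139958] [-1.79992485e+02  4.08036693e-03  7.66850013e+01] [-0.2101508  -0.30429615 -0.14151512]
```

The bar is found at (477.6, −2.8), direction 76.7°, length 73 mm (74 expected). I descend 1.5 mm short on the robot side, so that closing presses the flap onto its rest and can't lift it.

Request:
send_rows(targets="0.001 -0.0015 0.012 0 0 0 40;0.001 -0.0015 0.03 0 0 0 40;0.001 -0.0015 0.048 0 0 0 40;0.001 -0.0015 0.066 0 0 0 40;0.001 -0.0015 0.08 0 0 0 40;0.001 -0.0015 0.09 0 0 0 40;0.001 -0.0015 0.096 0 0 0 40;0.001 -0.0015 0.1 0 0 0 40;0.001 -0.0015 0.1 0 0 0 40;0.001 -0.0015 0.1 0 0 0 40")

```text
time_s: 10.7
ee_pos: [476.0, -2.1, 129.8]
ee_rot: [180.0, -0.0, 76.7]
force: [1.0, -0.1, -0.1]
gripper_width: 36.3
gripper_force: 0.0
```

Request:
send_rows(targets="0 0 0 0 0 0 25;0 0 0 0 0 0 15;0 0 0 0 0 0 8;0 0 0 0 0 0 0;0 0 0 0 0 0 0;0 0 0 0 0 0 0;0 0 0 0 0 0 0", grip_force=10)

```text
time_s: 11.28
ee_pos: [476.8, -2.2, 129.9]
ee_rot: [179.8, -0.0, 76.8]
force: [2.8, -1.6, -0.2]
gripper_width: 11.1
gripper_force: 10.0
```

```bash
python3 bar.py 148
```

```text
wrist [282.5 223.5] [ 272  194   22   60 1276] [[485.3, 32.2, 148.0], [477.9, 0.4, 148.0], [481.7, 16.7, 148.0]] 32.591779636490536 76.79230396015483
top [526.5  33.5] [525  33   4   2   6] [[994.1, -484.1, 148.0], [993.6, -476.6, 148.0], [993.9, -480.3, 148.0]] 7.458581042095337 -86.13704601912666
scene [250. 237.] [247 225  10  25  82] [[485.2, 37.2, 148.0], [468.5, -37.7, 148.0], [476.5, -1.6, 148.0]] 76.746638900037 77.44834460091563
11.4333 [476.76099782  -2.14881305 129.84284486] [ 1.79844128e+02 -1.83373116e-02  7.67658508e+01] [ 4.90121429 -1.4566288   0.07350841]
```

Gripped on the bar at 11.1 mm, and it presses the rest with about 5 N. The rest position plus 74.1 mm agrees with the fitted hinge line to 0.4 mm, so I follow the 115 mm arc.

Request:
send_rows(targets="0 0.0009 -0.0007 0 0 0 0;0 0.0036 -0.0029 0 0 0 0;0 0.0073 -0.0056 0 0 0 0;0 0.0111 -0.0082 0 0 0 0;0 0.015 -0.0107 0 0 0 0;0 0.019 -0.013 0 0 0 0;0 0.023 -0.0151 0 0 0 0;0 0.0272 -0.017 0 0 0 0;0 0.0314 -0.0188 0 0 0 0;0 0.0357 -0.0205 0 0 0 0;0 0.039 -0.0216 0 0 0 0;0 0.0401 -0.0219 0 0 0 0", grip_force=20)

```text
time_s: 12.43
ee_pos: [515.6, -11.3, 152.3]
ee_rot: [179.9, -0.0, 76.8]
force: [-3.4, 1.5, 6.6]
gripper_width: 11.6
gripper_force: 20.0
```

```bash
python3 bar.py 170; python3 -c "
from workcell import env
s=env.state();print(s['torque'],s['gripper_width'],s['gripper_force'])"
```

```text
wrist [282.5 223. ] [ 272  193   22   61 1255] [[524.2, 23.5, 170.0], [516.7, -8.9, 170.0], [520.5, 7.7, 170.0]] 33.20515811987302 76.78036480868275
top [520.  33.] [519  33   3   1   3] [[981.9, -453.4, 170.0], [981.6, -448.6, 170.0], [981.8, -451.0, 170.0]] 4.810594596296579 -86.24284101717079
scene [462.9 163.9] [455 160  17   8  63] [[1036.3, 1.1, 170.0], [1063.8, -27.2, 170.0], [1050.1, -13.1, 170.0]] 39.522515333675216 -45.828970405892235
12.5833 [515.29231441 -11.23185733 152.1656218 ] [ 1.79921718e+02 -2.12329720e-02  7.67568772e+01] [-2.59725076  2.60420393  5.93035874]
[0.24862294 0.79233941 0.10136711] 11.218382262492213 20.00558853149414
```

Request:
send_rows(targets="0 0.0039 -0.0011 0 0 0 0;0 0.0083 -0.0023 0 0 0 0;0 0.0128 -0.0032 0 0 0 0;0 0.0174 -0.004 0 0 0 0;0 0.0208 -0.0045 0 0 0 0;0 0.0242 -0.0048 0 0 0 0;0 0.0276 -0.0051 0 0 0 0;0 0.0299 -0.0052 0 0 0 0;0 0.0311 -0.0053 0 0 0 0;0 0.0311 -0.0053 0 0 0 0;0 0.0311 -0.0053 0 0 0 0")

```text
time_s: 13.5
ee_pos: [544.9, -18.3, 156.6]
ee_rot: [180.0, -0.0, 76.8]
force: [-0.8, 1.1, 1.0]
gripper_width: 11.7
gripper_force: 20.0
```

```bash
python3 -c "
from workcell import env,eyes
import cv2,numpy as np
s=env.state();print(s['ee_pos'],s['ee_rot'],s['force'],s['torque'],s['gripper_width'])
p=s['ee_pos']-[476.76,-2.15,129.84];print('ux',p@[.9734,-.2292,0],'uy',p@[.2292,.9734,0],p[2])
f=eyes.grab_frame('scene');np.save('s3.npy',f,allow_pickle=True)
cv2.imwrite('pics/s3.png',cv2.resize(f['image'][205:345,215:355],None,fx=4.25,fy=4.25,interpolation=cv2.INTER_CUBIC))
"
```

```text
[544.92534437 -18.29721907 156.55050454] [ 1.79994986e+02 -5.11874055e-03  7.67578225e+01] [-0.76236019  1.06707536  1.01476011] [0.27746784 0.39029058 0.04634827] 11.678037675737603
ux 70.05308882464355 uy -0.0942061099446028 26.710504540452803
```

View pics/s3.png

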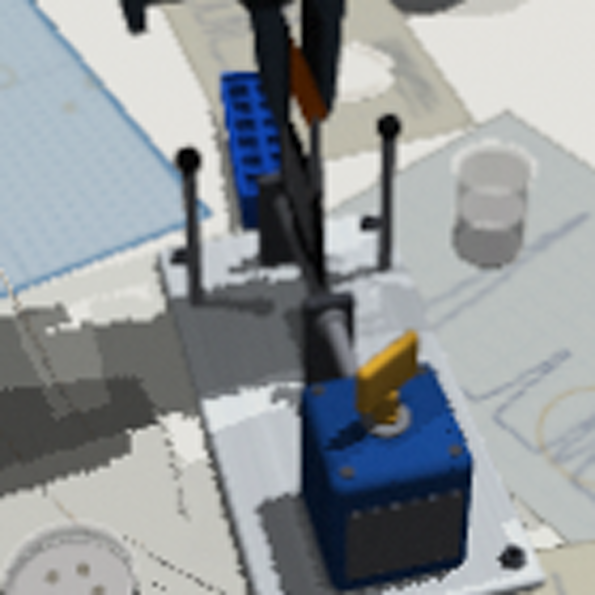

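The crop shows the flap nearly upright between the fingers. The bar's end is at (320,115), with both posts clear on either side, and the key is undisturbed. The measured travel is 70.05 of 74.1 mm, so I make up the last 4 mm.

Request:
send_rows(targets="0 0.001 0 0 0 0 0;0 0.002 -0.0001 0 0 0 0;0 0.003 -0.0001 0 0 0 0;0 0.004 -0.0001 0 0 0 0;0 0.004 -0.0001 0 0 0 0;0 0.004 -0.0001 0 0 0 0;0 0.004 -0.0001 0 0 0 0;0 0.004 -0.0001 0 0 0 0")

```text
time_s: 14.22
ee_pos: [548.8, -19.2, 156.8]
ee_rot: [180.0, -0.0, 76.8]
force: [-1.6, 2.0, 1.2]
gripper_width: 11.5
gripper_force: 20.0
```

```bash
python3 -c "
from workcell import env,eyes
import cv2,numpy as np
from h import *
s=env.state();print(s['ee_pos'],s['force'],s['torque'],s['gripper_width'])
p=s['ee_pos']-[476.76,-2.15,129.84];print('ux',p@[.9734,-.2292,0],'uy',p@[.2292,.9734,0],p[2])
f=eyes.grab_frame('scene')
cv2.imwrite('pics/s4.png',cv2.resize(f['image'][195:305,255:345],None,fx=5.4,fy=5.4,interpolation=cv2.INTER_CUBIC))
q=[548.25,-20.37,-.2313]
for t in(-.05,0,.05): print(t,((proj(f,unit2w(q,[(-115*np.sin(t),-37,60+115*np.cos(t)),(-75*np.sin(t),-34,60+75*np.cos(t))]))-[255,195])*5.4).round().tolist())
"
```

```text
[548.80793583 -19.23856522 156.76894825] [-1.58291832  2.02076719  1.24338163] [0.20556583 0.49869962 0.08445492] 11.506456866777306
ux 74.04815988504339 uy -0.12062249084588718 26.9289482479966
-0.05 [[210.0, 199.0], [202.0, 281.0]]
0 [[194.0, 202.0], [192.0, 282.0]]
0.05 [[179.0, 204.0], [182.0, 284.0]]
```

View pics/s4.png

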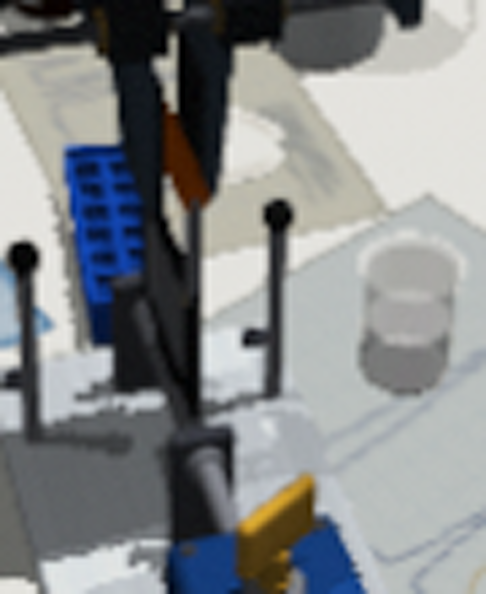

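The flap's arm runs from (195,210) to (192,282), against a predicted upright line from (194,202) to (192,282). The flap is upright and still, with 20 N on the bar, so I hand in.

```bash
python3 -c "
from workcell import env
print(env.job_done())"
```

```text
the job is handed in; nothing more can be done
None
```

The key is wound clockwise to its stop and left there. The flap is held still at the upright balance point by its bar, within about half a degree by my measurements, and the job is handed in; the verdict was not shown.

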